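Serve two drinking-chocolate balls from the lever dispenser

ROBOT

A 6-joint arm with a two-finger parallel gripper is mounted at the origin on a cart in front of the work surface, level with it; the furniture and walls round the work are solid. World frame = base frame: x ahead of the robot, y to its left, z up, the work surface at z = 0. Lengths are in m, angles in degrees, forces in N, time in s.
With the tool pointing down it reaches from about 0.425 to 0.925 m from the base axis. Payload 12.5 kg.
Tool frame: the origin (TCP) lies on the centre line of the jaws, within the pads' length; the fingertips stand 17 mm ahead of it and the grasp point (between the pads) lies 2 mm behind it (tips_ahead is the distance from the TCP to the fingertips, in m); z points along the fingers, y is the line along which they close (so a half turn about z gives the same grasp; the last joint's range is limited). The gripper opens to 85 mm and grips with 20 to 120 N. Pads are 22 mm wide; open, the fingers measure 114 mm over their backs; the gripper's body (76 mm by 85 mm) begins 54 mm behind the grasp point. The pads swing forward as they close: fully open they stand 13 mm farther back than shut.
Start: joints at [-71.883, 28.126, 89.318, -0, 62.55, -6.05], TCP at [0.256, -0.57, 0.248] pointing down, gripper open.
Joint ranges: [-177.58, 177.58], [-47.91, 125.51], [2.72, 160], [-65.01, 245.01], [3.68, 167.84], [-153.87, 153.87]. Speed limits (degrees/s): [127.2, 127.2, 159.86, 180, 180, 180].

INTERFACE

Orientations are given as a 3x3 rotation matrix whose columns are the frame's x, y, z axes.
In Python, from station import read_state, camera, calibration, close_job, silhouettes, tips_ahead gives the robot as it stands.
- The arm moves only by the tool servo_tool, never from a script. Its argument "rows" is a list of rows, each an object of numbers: "tx", "ty", "tz": the shift along the tool's x, y, z as a fraction of full scale; "ax", "ay", "az": the turn, a rotation vector about the tool's x, y, z as a fraction of full scale; "grip": the opening, from 0 (shut) to 1 (fully open). A call has 1 to 8 rows; each row is the pose to reach, as a shift and turn from the pose commanded when the call began, along the tool's axes at that moment; what a row does not reach only later rows make up. Full scale, the value 1, is 250 mm for a shift and 2 rad for a turn. A row lasts 1/12 s, in which the tool goes at most 41.7 mm and 7.16 degrees, less where a joint would pass 70% of its speed; a pose out of reach is approached as far as the arm can. A call with a number of a shift or a turn outside -1 to 1 is refused whole. A call with a gripper value outside its range is refused whole. The fingers move at their own pace and stop on an object; "newtons" is the grip in N (left out, the last holds). Time passes only in rows, so rows that repeat a pose let the fingers close. It gives the time, the measured TCP pose, the force, the opening and the grip force at its end, in the units of the state.
- read_state(): the state, without advancing time (a new reading comes with each control period).
- camera(name): name is "scene" or "top" or "wrist"; returns (picture, depth): 384x512x3 uint8, blue, green, red; 384x512 float32, m along the optical axis (not along the pixel's ray), 0 where there is no reading.
- calibration(name): a dict with "intrinsics" (3x3 intrinsics, pixels), "R" (3x3) and "t" (3): a world point X has camera coordinates R X + t. Camera axes: x right, y down, z forward; pixel columns grow to the right and rows downward; lengths in m; the calibration is good to about 2 mm. A picture is of the moment at which its call begins: read the wrist's pose just before it. calibration takes no time and is no camera call; for the wrist camera it gives the pose at the moment of the call.
- close_job(): hands the job in; it is judged then, once.
Trained networks look in the newest picture that a camera, given by its name, has taken for a name from the list of things; names that differ only in an ending like _2 or _b are one class to them, and where a whole thing is asked for, a point or a joint stands for the part that bears it (a point fixed in the world has none). Each returns a list of dicts, best first, with "conf" (0 to 1); they miss things now and then, are a little off and sometimes report something else, mostly with a low value. They report only what shows in the picture. A call takes as long as a camera call. They do not tell look-alikes from the thing itself.
- silhouettes(camera, query): "mask" (384x512 bool, what is visible of it) and "bbox" ([left, top, width, height] in pixels, round what is visible of it).
The state is a dict: "time": time; "joints": joint angles; "joint_velocities": joint speeds; "effort": joint torques, N m; "tcp_pos": TCP position; "tcp_rot": TCP orientation; "contact_force": force on the tool from outside, world axes, zero at the start; "ft_torque": the same for the moment, N m; "opening": finger opening in m; "finger_force": force on a finger pad.
Only numpy, scipy, OpenCV 4.12 (cv2) and the standard library are available. Lean on these libraries where they do the work, as an engineer would, in place of code of your own. Each camera call takes 0.05 s, during which the arm holds its last target. There are 200 camera calls.

TASK

Make the start of a hot chocolate: push the teal mug along the worktop, without lifting it, until it stands against the two front legs of the wooden dispenser, under the mouth of its channel. Then press the dispenser's raised lever plate right down once, so that the gate lifts and two chocolate balls roll into the mug, and let the lever come back up. Leave the mug standing there with just those two in it, keep your fingers off the chocolates, and leave the milk jug, the coffee jar and the glass cup alone.

Things in the scene. Friction and masses are not known exactly. Their poses are not given: they have to be found in the camera images.
- dispenser: Pine stand fixed to the worktop, 72 mm (x) by 165 mm (y), 141 mm high without the lever. Origin on the worktop under it; +y uphill along its channel, -y the mouth. Open channel, 11 degrees, 39 mm wide, holds five balls in a row; lip at y = -0.085, 87 mm high (underside 80). Legs 16 mm thick at x = +-0.028, y = -0.074 (front, at the mouth) and 0.055. Nothing reaches past y = -0.09.
- mug_place (a point): Point on the worktop where the mug's axis stands when its wall touches both front legs: x = 0, y = -0.105 in the dispenser's frame. Axes as the dispenser's: its -y looks away from the dispenser, the side the mug comes from. Up to 10 mm off is good.
- lever_pivot (a point): Axle of the rocking lever, across the channel (along the dispenser's x), about 130 mm high.
- lever (a joint): Rocking lever over the channel, rad: 0 at rest (gate down, plate raised), 0.50 pressed right down on its stop. Sprung: 0.5 N at the plate to start, 1.5 N at the bottom along its arc, a few N more if pressed straight down. From about 0.42 the gate at the mouth clears the balls and a bar holds back the third: a full press, held a second, lets out two.
- press_plate (a point): Centre of the top of the wooden press plate at the lever's uphill (+y) end; moves with it. 36 mm (x) by 50 mm (y), 7 mm thick, nearly level, about 212 mm high at rest. Its arc about lever_pivot has 120 mm radius: right down it is about 54 mm lower and 26 mm farther towards +y of the dispenser. Free space below.
- mug: Teal mug, 73 mm high, 0.26 kg, loose and upright; z up. Round wall 68 mm across, 5 mm thick; the handle (14 mm thick) reaches 65 mm from the axis along the mug's own -y and first points roughly to the robot (the dispenser's -x). Origin on the underside, 15.5 mm from the axis towards the handle. Starts 70 to 160 mm from its place, on the mouth side.
- mug_axis (a point): Point on the mug's axis at the level of its underside.
- choc_1: Chocolate ball, 26 mm, 12 g, origin at its centre; number 1 in the channel counted from the gate (to be served).
- choc_2: Chocolate ball, 26 mm, 12 g, origin at its centre; number 2 in the channel counted from the gate (to be served).
- choc_3: Chocolate ball, 26 mm, 12 g, origin at its centre; number 3 in the channel counted from the gate (stays in the channel).
- choc_4: Chocolate ball, 26 mm, 12 g, origin at its centre; number 4 in the channel counted from the gate (stays in the channel).
- choc_5: Chocolate ball, 26 mm, 12 g, origin at its centre; number 5 in the channel counted from the gate (stays in the channel).
- milk_jug: Bystander: small brown jug, 93 mm high, behind the dispenser. Origin under its middle.
- coffee_jar: Bystander: glass jar with a wooden lid, 66 mm across, 106 mm high, behind the dispenser's uphill end. Origin under its middle.
- glass_cup: Bystander: small clear glass cup with a handle, 51 mm high, in front of the dispenser. Origin under its middle.
Things that resemble listed ones, but are neither listed nor needed, are in the scene too. What is shaped like the mug but purple is not meant.

How it is judged:
By the outcome, as a careful person would: the job done as asked, in the order asked, and still so for the second after the job is handed in, with the robot touching nothing.
It also fails if it takes over 58 s, if anything falls off the work surface, if the arm or the gripper's body presses on something with over 40 N, if the wrist force passes 120 N, or if a joint passes its speed limit or range.

## Working session

There is one attempt and no reset: what is moved stays moved. The work goes in short steps, Python scripts to look and compute and a tool call to move; the robot and the scene stay as the last step left them, time stands still between calls to the robot, and variables do not carry over. Pictures are saved under pics/ and viewed, at most 10 in all, crops included, and the job is handed in when it is done.

Besides the shell and the picture viewer there is one more tool, called after "Request:" as name([rows], argument=value, ...), one row to a line, values as JSON. servo_tool: Moves the arm, as the interface text tells. Shift numbers are shares of 250 mm and turn numbers shares of 2 rad, none past 1 either way. Its arguments: {"type":"object","properties":{"rows":{"type":"array","items":{"type":"object","properties":{"tx":{"type":"number"},"ty":{"type":"number"},"tz":{"type":"number"},"ax":{"type":"number"},"ay":{"type":"number"},"az":{"type":"number"},"grip":{"type":"number"}}}},"newtons":{"type":"number"}},"required":["rows"]}

```bash
mkdir -p pics
cat > h.py <<'E'
import numpy as np, cv2
from station import *
def pts(cam,depth,mask):
    c=calibration(cam); K=np.array(c["intrinsics"]);R=np.array(c["R"]);t=np.array(c["t"])
    v,u=np.nonzero(mask&(depth>0)); d=depth[v,u]
    P=np.stack([(u-K[0,2])/K[0,0]*d,(v-K[1,2])/K[1,1]*d,d],1)
    return (P-t)@R
E
python3 - <<'E'
from h import *
for n in("scene","top"):
    im,d=camera(n); cv2.imwrite(f"pics/{n}0.png",im); np.save(f"{n}0.npy",d)
    c=calibration(n); print(n,-np.array(c["R"]).T@c["t"])
    for q in("mug","dispenser","press_plate","choc_1","glass_cup","milk_jug","coffee_jar"):
        for r in silhouettes(n,q)[:3]:
            p=pts(n,d,r["mask"])
            print(q,round(r["conf"],2),r["bbox"],np.round(np.median(p,0),3) if len(p) else 0, np.round(np.percentile(p,2,axis=0),3),np.round(np.percentile(p,98,axis=0),3))
a=[cv2.imread(f"pics/{n}0.png") for n in("scene","top")]
cv2.imwrite("pics/both.png",cv2.resize(np.vstack(a),(400*1,600)))
E
```

```text
scene [0.16402523 0.68173398 0.76922067]
mug 0.89 [253.9, 168.3, 36.9, 28.1] [ 0.519 -0.19   0.055] [ 0.471 -0.306 -0.001] [ 0.56  -0.153  0.073]
mug 0.72 [297.4, 155.8, 24.8, 33.8] [ 0.436 -0.258  0.049] [ 0.407 -0.311  0.005] [ 0.468 -0.243  0.072]
dispenser 0.75 [223.0, 186.7, 50.5, 83.6] [0.476 0.055 0.101] [ 0.445 -0.076  0.001] [0.514 0.08  0.216]
press_plate 0.67 [232.6, 187.5, 29.0, 15.1] [0.485 0.045 0.209] [ 0.461 -0.072  0.112] [0.513 0.08  0.218]
choc_1 0.61 [239.8, 208.4, 9.1, 15.5] [0.481 0.028 0.131] [0.474 0.02  0.123] [0.492 0.032 0.136]
choc_1 0.59 [238.4, 216.7, 11.8, 11.3] [0.479 0.053 0.136] [0.469 0.041 0.128] [0.492 0.058 0.14 ]
choc_1 0.31 [255.8, 169.2, 36.2, 31.5] [ 0.518 -0.188  0.056] [ 0.471 -0.216  0.017] [ 0.559 -0.152  0.074]
glass_cup 0.6 [271.9, 254.2, 35.8, 31.6] [0.381 0.048 0.034] [0.346 0.024 0.004] [0.406 0.072 0.051]
milk_jug 0.6 [188.6, 201.1, 36.3, 40.2] [0.588 0.017 0.062] [ 0.549 -0.031  0.001] [0.629 0.034 0.089]
coffee_jar 0.6 [175.2, 226.5, 33.4, 56.8] [0.556 0.139 0.082] [0.536 0.097 0.006] [0.593 0.154 0.107]
top [ 0.41201965 -0.022785
[... 359 characters left out ...]
.7, 71.8, 19.3] [0.487 0.037 0.208] [ 0.462 -0.071  0.124] [0.506 0.076 0.219]
choc_1 0.58 [240.2, 208.0, 4.5, 5.7] [ 0.482 -0.003  0.128] [ 0.479 -0.009  0.125] [0.483 0.001 0.13 ]
choc_1 0.37 [223.5, 209.5, 13.4, 7.5] [0.479 0.021 0.131] [0.473 0.012 0.12 ] [0.483 0.032 0.181]
glass_cup 0.58 [213.5, 243.7, 19.4, 24.5] [0.386 0.05  0.015] [0.359 0.028 0.004] [0.408 0.068 0.053]
milk_jug 0.98 [222.9, 148.5, 28.9, 37.5] [0.605 0.008 0.059] [ 0.552 -0.02   0.008] [0.63  0.035 0.093]
coffee_jar 0.81 [172.5, 160.4, 32.1, 31.0] [0.564 0.116 0.106] [0.537 0.088 0.001] [0.598 0.148 0.11 ]
coffee_jar 0.34 [305.9, 174.3, 31.3, 41.2] [ 0.53  -0.19   0.025] [ 0.476 -0.215  0.005] [ 0.559 -0.154  0.075]
```

Run:
```python
from h import *
t=cv2.imread("pics/top0.png")[130:280,160:400]; s=cv2.imread("pics/scene0.png")[140:300,160:360]
a=cv2.resize(t,(400*2,500))[:,:]; a=cv2.resize(t,(480,300),interpolation=cv2.INTER_CUBIC); b=cv2.resize(s,(375,300),interpolation=cv2.INTER_CUBIC)
a=cv2.copyMakeBorder(a,0,0,0,0,0); o=np.zeros((600,720,3),np.uint8); o[:300,:480]=a; o[300:,:375]=b
# mug colour inset
c=cv2.resize(cv2.imread("pics/top0.png")[165:255,295:395],(340,300),interpolation=cv2.INTER_CUBIC); o[300:,378:718]=c
cv2.imwrite("pics/v1.png",o)
im=cv2.imread("pics/top0.png"); d=np.load("top0.npy"); P=np.ones(d.shape,bool)&(d>0)
X=pts("top",d,P); v,u=np.nonzero(P); C=im[v,u].astype(float)
def circ(p):
    A=np.c_[2*p[:,:2],np.ones(len(p))]; s=np.linalg.lstsq(A,(p[:,:2]**2).sum(1),rcond=None)[0]; return s[:2],np.sqrt(s[2]+s[0]**2+s[1]**2)
for nm,(x0,x1,y0,y1) in {"A":(.46,.58,-.23,-.14),"B":(.39,.49,-.34,-.23)}.items():
    m=(X[:,0]>x0)&(X[:,0]<x1)&(X[:,1]>y0)&(X[:,1]<y1)&(X[:,2]>.068)&(X[:,2]<.08)
    p=X[m]; print(nm,len(p),"bgr",C[m].mean(0).round(),"z",p[:,2].mean().round(4),"min",p.min(0).round(3),"max",p.max(0).round(3)); print(circ(p))
# surfaces of dispenser
for nm,z0,z1 in(("plate",.203,.225),("z120-145",.11,.145),("body",.07,.145)):
    m=(abs(X[:,0]-.48)<.08)&(X[:,1]>-.12)&(X[:,1]<.12)&(X[:,2]>z0)&(X[:,2]<z1)
    p=X[m]; r=cv2.minAreaRect(p[:,:2].astype(np.float32)*1000); print(nm,len(p),r,p[:,2].mean().round(3))
m=(abs(X[:,2])<.01);print("table z",np.median(X[m,2]))
```

```text
A 148 bgr [118. 113.  91.] z 0.072 min [ 0.475 -0.217  0.068] max [ 0.562 -0.154  0.076]
(array([ 0.52633457, -0.18571459]), np.float64(0.0320306086662753))
B 154 bgr [122.  61. 112.] z 0.0719 min [ 0.408 -0.329  0.068] max [ 0.471 -0.245  0.078]
(array([ 0.437996  , -0.28055051]), np.float64(0.032085383841944204))
plate 439 ((480.0042724609375, 54.04954147338867), (36.02667999267578, 48.694793701171875), 9.648001670837402) 0.213
z120-145 741 ((487.47711181640625, 25.315895080566406), (187.90249633789062, 100.56427764892578), 74.13296508789062) 0.127
body 1225 ((501.50592041015625, 16.24535369873047), (116.83499908447266, 203.57557678222656), 0.33128470182418823) 0.117
table z 0.0005665333701101078
```

View pics/v1.png

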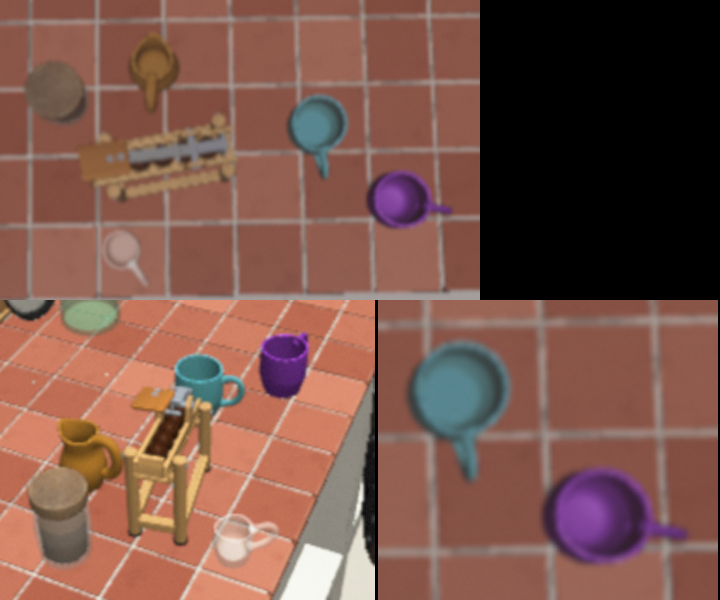

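The teal mug is at about (318,192) in the top picture and its purple look-alike at about (360,228). The teal one matches the description: its handle points to the robot and it is nearest the mouth. Next I measure the dispenser's posts and refine the mug's position.

Run:
```python
from h import *
from scipy.optimize import least_squares
im=cv2.imread("pics/top0.png"); d=np.load("top0.npy"); P=(d>0)
X=pts("top",d,P); v,u=np.nonzero(P)
for nm,(a,b) in {"front+":(269.5,190.5),"front-":(274,215),"rear+":(211.5,200.5),"rear-":(217.5,225)}.items():
    m=(abs(u-a)<=4)&(abs(v-b)<=4); p=X[m]; zt=np.percentile(p[:,2],95); p=p[p[:,2]>zt-.006]; print(nm,len(p),zt.round(3),p.mean(0).round(4))
for cam in("top","scene"):
    Y=pts(cam,np.load(cam+"0.npy"),np.load(cam+"0.npy")>0)
    m=(Y[:,0]>.46)&(Y[:,0]<.58)&(Y[:,1]>-.24)&(Y[:,1]<-.14)&(Y[:,2]>.069)&(Y[:,2]<.08); p=Y[m]; p=p[np.hypot(*(p[:,:2]-[.527,-.187]).T)<.039]
    f=least_squares(lambda q:np.hypot(p[:,0]-q[0],p[:,1]-q[1])-.0315,[.527,-.187],loss="soft_l1",f_scale=.002); print(cam,"mug axis",f.x.round(4),len(p),"z",p[:,2].mean())
    # plate from each view
    m=(abs(Y[:,0]-.48)<.06)&(abs(Y[:,1]-.05)<.06)&(Y[:,2]>.203)&(Y[:,2]<.222); print(cam,cv2.minAreaRect(Y[m][:,:2].astype(np.float32)*1000),Y[m][:,2].mean())
s=read_state(); print(s["tcp_pos"],np.round(s["tcp_rot"],3),s["opening"],s["contact_force"]); 
c=calibration("wrist"); cp=-np.array(c["R"]).T@c["t"]; print("cam in tool",(np.array(s["tcp_rot"]).T@(cp-s["tcp_pos"])).round(3))
print(tips_ahead() if callable(tips_ahead) else tips_ahead)
```

```text
front+ 50 0.108 [ 0.5274 -0.0666  0.1066]
front- 39 0.108 [ 0.4744 -0.0756  0.1061]
rear+ 34 0.216 [0.4934 0.0537 0.2126]
rear- 39 0.134 [0.4525 0.0507 0.1316]
top mug axis [ 0.5292 -0.1851] 136 z 0.07226055857089707
top ((480.0042724609375, 54.04954147338867), (36.02667999267578, 48.694793701171875), 9.648001670837402) 0.21302255379575427
scene mug axis [ 0.5287 -0.1838] 91 z 0.07114525832283969
scene ((479.094482421875, 56.17240905761719), (35.55265426635742, 49.53998947143555), 8.03456974029541) 0.21246665483124488
[ 0.25592532 -0.57019843  0.24833827] [[ 0.912  0.409  0.   ]
 [ 0.409 -0.912 -0.   ]
 [-0.     0.    -1.   ]] 0.08527051048237129 [-0.71189054  0.77806254 -0.10995059]
cam in tool [ 0.084  0.    -0.125]
0.017
```

Request:
servo_tool([
  {"tx":0.13,"ty":-0.06,"az":-0.055,"grip":0.47},
  {"tx":0.27,"ty":-0.12,"az":-0.11,"grip":0.47},
  {"tx":0.41,"ty":-0.18,"az":-0.165,"grip":0.47},
  {"tx":0.54,"ty":-0.24,"az":-0.22,"grip":0.47},
  {"tx":0.67,"ty":-0.29,"az":-0.275,"grip":0.47},
  {"tx":0.77,"ty":-0.34,"az":-0.33,"grip":0.47},
  {"tx":0.77,"ty":-0.34,"az":-0.38,"grip":0.47},
  {"tx":0.77,"ty":-0.34,"az":-0.4,"grip":0.47},
])

```text
$.rows[0]: bad value
```

```bash
cat >> h.py <<'E'
from scipy.spatial.transform import Rotation as Rn
a=np.radians(9.5); YD=np.array([-np.sin(a),np.cos(a),0]); XD=np.array([np.cos(a),np.sin(a),0]); ZW=np.array([0,0,1.])
def Rt(tilt,yaw=0):
    "tool x towards dispenser +y, leaning back by tilt deg"
    c,s=np.cos(np.radians(tilt)),np.sin(np.radians(tilt)); return np.c_[YD*c+ZW*s,XD,YD*s-ZW*c]
def go(p,R):
    s=read_state(); R0=np.array(s["tcp_rot"]); sh=R0.T@(np.array(p)-s["tcp_pos"])/.25; w=Rn.from_matrix(R0.T@R).as_rotvec()/2
    print("t",round(s["time"],2),"pos",np.round(s["tcp_pos"],4),"F",np.round(s["contact_force"],1),"open",round(s["opening"],4),"j",np.round(s["joints"],0)); print("shift",sh.round(3),"turn",w.round(3),"rows",max(abs(sh).max()*6,np.linalg.norm(w)*16).round(1))
E
python3 -c "
from h import *
go([.541,-.2555,.20],Rt(25))"
```

```text
t 0.8 pos [ 0.2559 -0.5702  0.2483] F [-0.7  0.8 -0.1] open 0.0853 j [-72.  28.  89.   0.  63.  -6.]
shift [ 1.556 -0.682  0.193] turn [ 0.143  0.186 -0.646] rows 11.0
```

Request:
servo_tool([
  {"tx":0.13,"ty":-0.06,"tz":0,"ax":0,"ay":0,"az":-0.055,"grip":0.47},
  {"tx":0.27,"ty":-0.12,"tz":0,"ax":0,"ay":0,"az":-0.11,"grip":0.47},
  {"tx":0.41,"ty":-0.18,"tz":0,"ax":0,"ay":0,"az":-0.165,"grip":0.47},
  {"tx":0.54,"ty":-0.24,"tz":0,"ax":0,"ay":0,"az":-0.22,"grip":0.47},
  {"tx":0.67,"ty":-0.29,"tz":0,"ax":0,"ay":0,"az":-0.275,"grip":0.47},
  {"tx":0.77,"ty":-0.34,"tz":0,"ax":0,"ay":0,"az":-0.33,"grip":0.47},
  {"tx":0.77,"ty":-0.34,"tz":0,"ax":0,"ay":0,"az":-0.38,"grip":0.47},
  {"tx":0.77,"ty":-0.34,"tz":0,"ax":0,"ay":0,"az":-0.4,"grip":0.47},
])

```text
time: 1.47
tcp_pos: [0.3979, -0.4125, 0.2486]
tcp_rot: [[0.334, 0.943, 0.0], [0.943, -0.334, -0.0], [-0.0, 0.0, -1.0]]
contact_force: [0.1, -0.5, 0.3]
opening: 0.0401
finger_force: 0.0
```

```bash
python3 -c "
from h import *
go([.541,-.2555,.20],Rt(25))"
```

```text
t 1.47 pos [ 0.3979 -0.4125  0.2486] F [ 0.1 -0.5  0.3] open 0.0401 j [-53.  24.  97.   0.  59. -33.]
shift [0.783 0.33  0.194] turn [ 0.055  0.214 -0.249] rows 5.3
```

Request:
servo_tool([
  {"tx":0.13,"ty":0.055,"tz":0.03,"ax":0.01,"ay":0.036,"az":-0.042,"grip":0.47},
  {"tx":0.26,"ty":0.11,"tz":0.06,"ax":0.02,"ay":0.072,"az":-0.084,"grip":0.47},
  {"tx":0.39,"ty":0.165,"tz":0.1,"ax":0.03,"ay":0.108,"az":-0.126,"grip":0.47},
  {"tx":0.52,"ty":0.22,"tz":0.13,"ax":0.037,"ay":0.143,"az":-0.166,"grip":0.47},
  {"tx":0.65,"ty":0.275,"tz":0.16,"ax":0.046,"ay":0.18,"az":-0.21,"grip":0.47},
  {"tx":0.78,"ty":0.33,"tz":0.19,"ax":0.055,"ay":0.214,"az":-0.249,"grip":0.47},
  {"tx":0.78,"ty":0.33,"tz":0.19,"ax":0.055,"ay":0.214,"az":-0.249,"grip":0.47},
  {"tx":0.78,"ty":0.33,"tz":0.19,"ax":0.055,"ay":0.214,"az":-0.249,"grip":0.47},
])

```text
time: 2.13
tcp_pos: [0.5417, -0.2578, 0.1997]
tcp_rot: [[-0.143, 0.987, -0.068], [0.894, 0.158, 0.419], [0.424, -0.001, -0.905]]
contact_force: [-0.5, -0.2, -0.6]
opening: 0.0403
finger_force: 0.0
```

Run:
```python
from h import *
go([.541,-.2555,.034],Rt(25))
im,d=camera("wrist"); cv2.imwrite("pics/w1.png",im)
X=pts("wrist",d,d>0)
m=(np.hypot(X[:,0]-.529,X[:,1]+.185)<.039)&(X[:,2]>.068)&(X[:,2]<.08); p=X[m]
from scipy.optimize import least_squares
print(len(p)); 
if len(p)>30:
    f=least_squares(lambda q:np.hypot(p[:,0]-q[0],p[:,1]-q[1])-.0315,[.529,-.185],loss="soft_l1",f_scale=.002); print("mug",f.x.round(4),p[:,2].mean().round(4))
L=(X[:,2]>.02)&(X[:,2]<.07)&(X[:,1]>-.1)&(X[:,1]<-.03)&(abs(X[:,0]-.5)<.05)
q=X[L]; f=np.c_[(q-[.4889,.0015,0])@XD,(q-[.4889,.0015,0])@YD]
for sg in(-1,1):
    g=f[(sg*f[:,0]>.01)]; print("leg",sg,len(g),np.percentile(g,[2,50,98],axis=0).round(4).tolist() if len(g) else 0)
```

```text
t 2.13 pos [ 0.5417 -0.2578  0.1997] F [-0.5 -0.2 -0.6] open 0.0403 j [-38.  35.  88.  17.  77. -54.]
shift [-0.272 -0.001  0.604] turn [ 0.001 -0.001 -0.003] rows 3.6
1010
mug [ 0.5291 -0.1859] 0.0715
leg -1 430 [[-0.0335, -0.0822], [-0.0251, -0.0806], [-0.0192, -0.0586]]
leg 1 419 [[0.0215, -0.0817], [0.0282, -0.0803], [0.0364, -0.0744]]
```

View pics/w1.png

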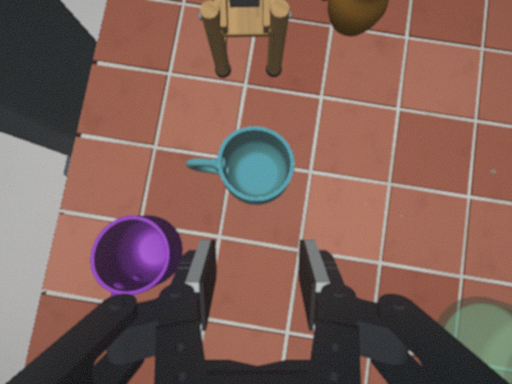

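The wrist picture shows the teal mug at (257,165), straight ahead of the fingers, with the legs at (220,70) and (275,70). The purple mug at (132,255) is clear of the left finger. Going down behind the mug.

Request:
servo_tool([
  {"tx":-0.045,"ty":0,"tz":0.1,"ax":0,"ay":0,"az":0,"grip":0.47},
  {"tx":-0.09,"ty":0,"tz":0.2,"ax":0,"ay":0,"az":0,"grip":0.47},
  {"tx":-0.135,"ty":0,"tz":0.3,"ax":0,"ay":0,"az":0,"grip":0.47},
  {"tx":-0.18,"ty":0,"tz":0.4,"ax":0,"ay":0,"az":0,"grip":0.47},
  {"tx":-0.225,"ty":0,"tz":0.5,"ax":0,"ay":0,"az":0,"grip":0.47},
  {"tx":-0.27,"ty":0,"tz":0.6,"ax":0,"ay":0,"az":0,"grip":0.47},
  {"tx":-0.27,"ty":0,"tz":0.6,"ax":0,"ay":0,"az":0,"grip":0.47},
])

```text
time: 2.77
tcp_pos: [0.5385, -0.2564, 0.0328]
tcp_rot: [[-0.138, 0.988, -0.069], [0.894, 0.155, 0.421], [0.426, -0.004, -0.905]]
contact_force: [-0.6, -0.5, 0.0]
opening: 0.0399
finger_force: 0.0
```

Run:
```python
from h import *
pl=np.array([.507,-.102,0])
for y in(-.131,-.075,-.055): print(y); go(pl+XD*(.008 if y==-.131 else 0)+YD*y+ZW*.034,Rt(25))
```

```text
-0.131
t 2.77 pos [ 0.5385 -0.2564  0.0328] F [-0.6 -0.5  0. ] open 0.0399 j [-38.  47.  94.  19.  60. -60.]
shift [0.098 0.008 0.041] turn [ 0.001 -0.002 -0.006] rows 0.6
-0.075
t 2.77 pos [ 0.5385 -0.2564  0.0328] F [-0.6 -0.5  0. ] open 0.0399 j [-38.  47.  94.  19.  60. -60.]
shift [ 0.3   -0.026  0.136] turn [ 0.001 -0.002 -0.006] rows 1.8
-0.055
t 2.77 pos [ 0.5385 -0.2564  0.0328] F [-0.6 -0.5  0. ] open 0.0399 j [-38.  47.  94.  19.  60. -60.]
shift [ 0.373 -0.027  0.17 ] turn [ 0.001 -0.002 -0.006] rows 2.2
```

Request:
servo_tool([
  {"tx":0.04,"ty":0.004,"tz":0.018,"ax":0,"ay":0,"az":0,"grip":0.47},
  {"tx":0.075,"ty":0.008,"tz":0.033,"ax":0,"ay":0,"az":-0.003,"grip":0.47},
  {"tx":0.095,"ty":0.006,"tz":0.042,"ax":0,"ay":0,"az":-0.006,"grip":0.47},
  {"tx":0.115,"ty":0.003,"tz":0.052,"ax":0,"ay":0,"az":-0.006,"grip":0.47},
  {"tx":0.135,"ty":0,"tz":0.061,"ax":0,"ay":0,"az":-0.006,"grip":0.47},
  {"tx":0.155,"ty":-0.003,"tz":0.07,"ax":0,"ay":0,"az":-0.006,"grip":0.47},
  {"tx":0.175,"ty":-0.006,"tz":0.079,"ax":0,"ay":0,"az":-0.006,"grip":0.47},
  {"tx":0.195,"ty":-0.009,"tz":0.088,"ax":0,"ay":0,"az":-0.006,"grip":0.47},
])

```text
time: 3.43
tcp_pos: [0.5303, -0.2039, 0.0375]
tcp_rot: [[-0.154, 0.986, -0.065], [0.893, 0.167, 0.418], [0.422, 0.007, -0.906]]
contact_force: [1.5, -3.9, 3.2]
opening: 0.0401
finger_force: 2.0
```

```bash
cat >> h.py <<'E'
def mug(cam,g):
    from scipy.optimize import least_squares
    im,d=camera(cam); X=pts(cam,d,d>0); g=np.array(g)
    im=im[d>0].astype(int); teal=(im[:,0]>im[:,2]+12)&(im[:,1]>im[:,2]+8)
    p=X[teal&(np.hypot(X[:,0]-g[0],X[:,1]-g[1])<.05)&(X[:,2]>.067)&(X[:,2]<.08)]
    f=least_squares(lambda q:np.hypot(p[:,0]-q[0],p[:,1]-q[1])-.0315,g,loss="soft_l1",f_scale=.0015)
    r=np.append(f.x,0)-[.507,-.102,0]; print(cam,"mug",f.x.round(4),"n",len(p),"z",p[:,2].mean().round(4),"rel place x,y",(r@XD).round(4),(r@YD).round(4)); return f.x
E
python3 - <<'E'
from h import *
pl=np.array([.507,-.102,0])
mug("top",[.52,-.155])
mug("wrist",[.52,-.155])
for y in(-.06,-.045): go(pl+YD*y+ZW*.034,Rt(25))
E
```

```text
top mug [ 0.52  -0.155] n 0 z nan rel place x,y 0.0041 -0.0544
wrist mug [ 0.5235 -0.1626] n 6294 z 0.0706 rel place x,y 0.0063 -0.0625
t 3.53 pos [ 0.5298 -0.2031  0.0372] F [ 0.9 -0.5 -0. ] open 0.0404 j [-35.  45.  99.  22.  56. -60.]
shift [ 0.152 -0.023  0.085] turn [ 0.002 -0.001  0.002] rows 0.9
t 3.53 pos [ 0.5298 -0.2031  0.0372] F [ 0.9 -0.5 -0. ] open 0.0404 j [-35.  45.  99.  22.  56. -60.]
shift [ 0.207 -0.023  0.111] turn [ 0.002 -0.001  0.002] rows 1.2h.py:22: RuntimeWarning: Mean of empty slice.
  r=np.append(f.x,0)-[.507,-.102,0]; print(cam,"mug",f.x.round(4),"n",len(p),"z",p[:,2].mean().round(4),"rel place x,y",(r@XD).round(4),(r@YD).round(4)); return f.x
  ret = ret.dtype.type(ret / rcount)
```

Request:
servo_tool([
  {"tx":0.02,"ty":-0.004,"tz":0.01,"ax":0,"ay":0,"az":0,"grip":0.47},
  {"tx":0.04,"ty":-0.008,"tz":0.02,"ax":0,"ay":0,"az":0,"grip":0.47},
  {"tx":0.06,"ty":-0.012,"tz":0.031,"ax":0,"ay":0,"az":0,"grip":0.47},
  {"tx":0.08,"ty":-0.015,"tz":0.042,"ax":0,"ay":0,"az":0,"grip":0.47},
  {"tx":0.1,"ty":-0.018,"tz":0.053,"ax":0,"ay":0,"az":0,"grip":0.47},
  {"tx":0.12,"ty":-0.021,"tz":0.064,"ax":0,"ay":0,"az":0,"grip":0.47},
  {"tx":0.14,"ty":-0.023,"tz":0.075,"ax":0,"ay":0,"az":0,"grip":0.47},
  {"tx":0.16,"ty":-0.023,"tz":0.086,"ax":0,"ay":0,"az":0,"grip":0.47},
])

```text
time: 4.2
tcp_pos: [0.5166, -0.1597, 0.0344]
tcp_rot: [[-0.154, 0.986, -0.066], [0.893, 0.167, 0.418], [0.423, 0.006, -0.906]]
contact_force: [0.7, -2.4, 1.6]
opening: 0.0402
finger_force: 1.5
```

Run:
```python
from h import *
pl=np.array([.507,-.102,0])
mug("wrist",[.51,-.12])
for y in(-.041,): go(pl+YD*y+ZW*.034,Rt(25))
```

```text
wrist mug [ 0.5098 -0.1184] n 6748 z 0.0706 rel place x,y 0.0 -0.0166
t 4.25 pos [ 0.5162 -0.1586  0.0343] F [ 1.  -0.2  0.9] open 0.04 j [-32.  44. 104.  24.  52. -60.]
shift [0.059 0.001 0.029] turn [ 0.002 -0.001  0.002] rows 0.4
```

Mug is 16.6 mm short and centred. Finishing slowly.

Request:
servo_tool([
  {"tx":0.013,"ty":0,"tz":0.006,"ax":0,"ay":0,"az":0,"grip":0.47},
  {"tx":0.025,"ty":0,"tz":0.012,"ax":0,"ay":0,"az":0,"grip":0.47},
  {"tx":0.037,"ty":0,"tz":0.018,"ax":0,"ay":0,"az":0,"grip":0.47},
  {"tx":0.046,"ty":0,"tz":0.022,"ax":0,"ay":0,"az":0,"grip":0.47},
  {"tx":0.053,"ty":0,"tz":0.025,"ax":0,"ay":0,"az":0,"grip":0.47},
  {"tx":0.059,"ty":0,"tz":0.028,"ax":0,"ay":0,"az":0,"grip":0.47},
  {"tx":0.063,"ty":0,"tz":0.03,"ax":0,"ay":0,"az":0,"grip":0.47},
  {"tx":0.063,"ty":0,"tz":0.03,"ax":0,"ay":0,"az":0,"grip":0.47},
])

```text
time: 4.92
tcp_pos: [0.514, -0.1431, 0.0344]
tcp_rot: [[-0.154, 0.986, -0.065], [0.893, 0.167, 0.418], [0.423, 0.006, -0.906]]
contact_force: [0.5, -3.8, -0.3]
opening: 0.0403
finger_force: 1.5
```

Run:
```python
from h import *
pl=np.array([.507,-.102,0])
mug("wrist",[.507,-.103]); 
im,d=camera("wrist"); cv2.imwrite("pics/w2.png",im)
go(pl+YD*-.041+ZW*.034,Rt(25))
```

```text
wrist mug [ 0.5073 -0.1023] n 5867 z 0.0706 rel place x,y 0.0003 -0.0003
t 5.02 pos [ 0.514  -0.1432  0.0344] F [ 0.4 -2.6  1.1] open 0.0399 j [-31.  43. 105.  25.  51. -60.]
shift [ 0.002 -0.     0.003] turn [ 0.002 -0.     0.002] rows 0.0
```

View pics/w2.png

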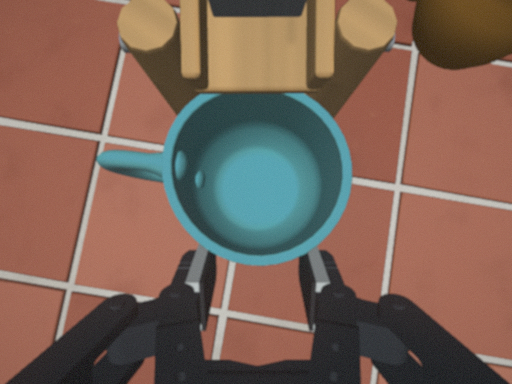

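The mug at (258,175) stands against both legs, centred under the channel. Backing off, rising and closing the fingers.

Request:
servo_tool([
  {"tx":-0.08,"ty":0,"tz":-0.037,"ax":0,"ay":0,"az":0,"grip":0.47},
  {"tx":-0.217,"ty":0,"tz":-0.101,"ax":0,"ay":0,"az":0,"grip":0.47},
  {"tx":-0.15,"ty":0,"tz":-0.24,"ax":0,"ay":0,"az":0,"grip":0.47},
  {"tx":-0.08,"ty":0,"tz":-0.39,"ax":0,"ay":0,"az":0,"grip":0},
  {"tx":-0.01,"ty":0,"tz":-0.54,"ax":0,"ay":0,"az":0,"grip":0},
  {"tx":0.06,"ty":0,"tz":-0.69,"ax":0,"ay":0,"az":0,"grip":0},
  {"tx":0.13,"ty":0,"tz":-0.84,"ax":0,"ay":0,"az":0,"grip":0},
  {"tx":0.2,"ty":0,"tz":-0.99,"ax":0,"ay":0,"az":0,"grip":0},
])

```text
time: 5.68
tcp_pos: [0.5218, -0.2014, 0.2817]
tcp_rot: [[-0.153, 0.986, -0.067], [0.892, 0.167, 0.419], [0.424, 0.005, -0.905]]
contact_force: [0.3, -0.8, -0.1]
opening: -0.0003
finger_force: 0.0
```

Run:
```python
from h import *
mug("scene",[.507,-.103]); 
go(np.array([.480,.055,.27]),Rt(0))
```

```text
scene mug [ 0.5054 -0.0997] n 32 z 0.0702 rel place x,y -0.0012 0.0025
t 5.73 pos [ 0.5235 -0.2023  0.2894] F [-0.6 -0.3  6.5] open 0.0 j [-35.  26.  89.  18.  82. -50.]
shift [ 0.916 -0.     0.507] turn [ 0.006 -0.216  0.003] rows 5.5
```

Request:
servo_tool([
  {"tx":0.15,"ty":0,"tz":0.08,"ax":0,"ay":-0.036,"az":0,"grip":0},
  {"tx":0.3,"ty":0,"tz":0.16,"ax":0.001,"ay":-0.072,"az":0,"grip":0},
  {"tx":0.45,"ty":0,"tz":0.24,"ax":0.002,"ay":-0.108,"az":0.001,"grip":0},
  {"tx":0.6,"ty":0,"tz":0.33,"ax":0.003,"ay":-0.144,"az":0.002,"grip":0},
  {"tx":0.75,"ty":0,"tz":0.42,"ax":0.005,"ay":-0.18,"az":0.003,"grip":0},
  {"tx":0.916,"ty":0,"tz":0.507,"ax":0.006,"ay":-0.216,"az":0.003,"grip":0},
  {"tx":0.916,"ty":0,"tz":0.507,"ax":0.006,"ay":-0.216,"az":0.003,"grip":0},
  {"tx":0.916,"ty":0,"tz":0.507,"ax":0.006,"ay":-0.216,"az":0.003,"grip":0},
])

```text
time: 6.4
tcp_pos: [0.4775, 0.0592, 0.2616]
tcp_rot: [[-0.17, 0.985, -0.009], [0.985, 0.17, 0.004], [0.006, -0.008, -1.0]]
contact_force: [0.5, -0.6, -0.4]
opening: 0.0001
finger_force: 0.0
```

Run:
```python
from h import *
go(np.array([.4797,.055,.229]),Rt(0))
im,d=camera("scene"); cv2.imwrite("pics/s2.png",cv2.resize(im[120:300,160:360],(800,600)[:1]+(600,) if 0 else (660,594),interpolation=cv2.INTER_CUBIC))
```

```text
t 6.4 pos [0.4775 0.0592 0.2616] F [ 0.5 -0.6 -0.4] open 0.0001 j [ -1.  16. 108.   0.  57. -11.]
shift [-0.019  0.007  0.13 ] turn [-0.004 -0.003  0.002] rows 0.8
```

View pics/s2.png

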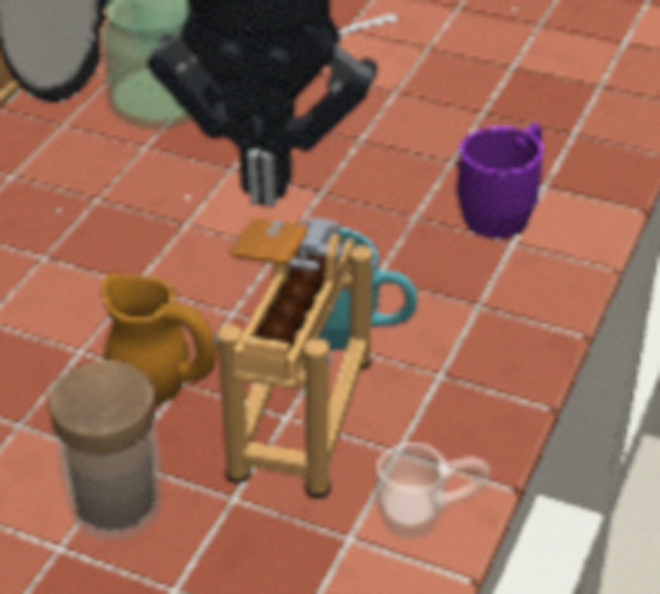

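The fingers are above the plate, which is at (270,240) in this crop. Lowering to just above it.

Request:
servo_tool([
  {"tx":-0.01,"ty":0.004,"tz":0.05,"ax":-0.004,"ay":-0.003,"az":0.002,"grip":0},
  {"tx":-0.019,"ty":0.007,"tz":0.1,"ax":-0.004,"ay":-0.003,"az":0.002,"grip":0},
  {"tx":-0.019,"ty":0.007,"tz":0.12,"ax":-0.004,"ay":-0.003,"az":0.002,"grip":0},
  {"tx":-0.019,"ty":0.007,"tz":0.12,"ax":-0.004,"ay":-0.003,"az":0.002,"grip":0},
])

```text
time: 6.78
tcp_pos: [0.481, 0.0499, 0.2307]
tcp_rot: [[-0.158, 0.987, -0.002], [0.987, 0.158, -0.0], [-0.0, -0.002, -1.0]]
contact_force: [0.4, -0.3, -0.7]
opening: -0.0002
finger_force: 0.0
```

Run:
```python
from h import *
go(np.array([.4797,.055,.229]),Rt(0))
```

```text
t 6.78 pos [0.481  0.0499 0.2307] F [ 0.4 -0.3 -0.7] open -0.0002 j [ -2.  18. 110.  -0.  52. -11.]
shift [ 0.021 -0.002  0.007] turn [-0.001  0.    -0.004] rows 0.1
```

Request:
servo_tool([
  {"tx":0.02,"ty":-0.002,"tz":0.007,"ax":0,"ay":0,"az":0,"grip":0},
  {"tx":0.034,"ty":-0.002,"tz":0.026,"ax":0,"ay":0,"az":0,"grip":0},
  {"tx":0.048,"ty":-0.002,"tz":0.046,"ax":0,"ay":0,"az":0,"grip":0},
  {"tx":0.073,"ty":-0.002,"tz":0.086,"ax":0,"ay":0,"az":0,"grip":0},
  {"tx":0.094,"ty":-0.002,"tz":0.13,"ax":0,"ay":0,"az":0,"grip":0},
  {"tx":0.111,"ty":-0.002,"tz":0.176,"ax":0,"ay":0,"az":0,"grip":0},
  {"tx":0.12,"ty":-0.002,"tz":0.205,"ax":0,"ay":0,"az":0,"grip":0},
  {"tx":0.12,"ty":-0.002,"tz":0.215,"ax":0,"ay":0,"az":0,"grip":0},
])

```text
time: 7.45
tcp_pos: [0.4756, 0.0814, 0.1772]
tcp_rot: [[-0.161, 0.987, -0.0], [0.987, 0.161, -0.0], [-0.0, -0.0, -1.0]]
contact_force: [-1.1, 3.0, 1.6]
opening: -0.0001
finger_force: 1.4
```

Request:
servo_tool([
  {"tx":0,"ty":0,"tz":0.006,"ax":0,"ay":0,"az":0,"grip":0},
  {"tx":0,"ty":0,"tz":0.012,"ax":0,"ay":0,"az":0,"grip":0},
  {"tx":0,"ty":0,"tz":0.016,"ax":0,"ay":0,"az":0,"grip":0},
])

```text
time: 7.7
tcp_pos: [0.4758, 0.0815, 0.175]
tcp_rot: [[-0.159, 0.987, 0.001], [0.987, 0.159, 0.001], [0.001, 0.001, -1.0]]
contact_force: [-6.2, 10.6, 18.8]
opening: -0.0001
finger_force: 10.4
```

Run:
```python
from h import *
go(np.array([.4797,.055,.229]),Rt(0))
im,d=camera("scene"); cv2.imwrite("pics/s3.png",cv2.resize(im[150:270,190:330],(700,600),interpolation=cv2.INTER_CUBIC))
for r in silhouettes("scene","choc_1")[:6]: print(r["conf"],r["bbox"],np.median(pts("scene",d,r["mask"]),0).round(3))
```

```text
t 7.7 pos [0.4758 0.0815 0.175 ] F [-6.2 10.6 18.8] open -0.0001 j [  2.  22. 114.   0.  44.  -7.]
shift [-0.107 -0.001 -0.216] turn [ 0.001 -0.    -0.003] rows 1.3
```

View pics/s3.png

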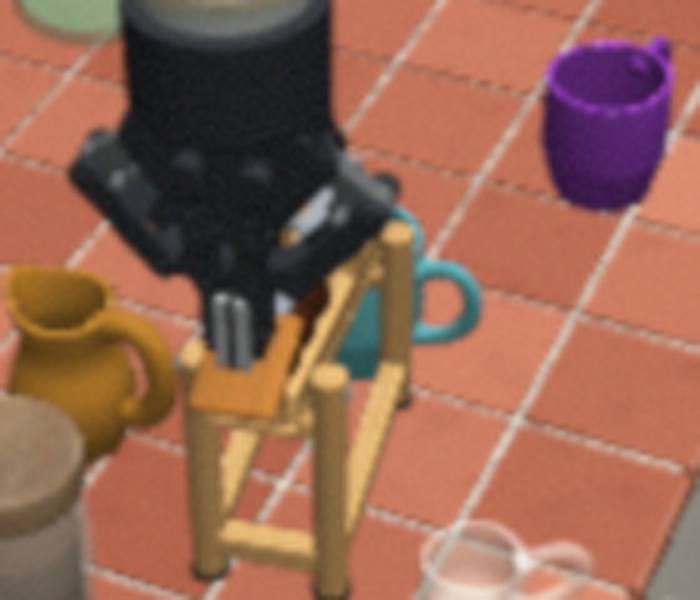

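The plate is right down on its stop (contact force jumped to about 20 N). Easing slightly and holding.

Request:
servo_tool([
  {"tx":0,"ty":0,"tz":-0.003,"ax":0,"ay":0,"az":0,"grip":0},
  {"tx":0,"ty":0,"tz":-0.003,"ax":0,"ay":0,"az":0,"grip":0},
  {"tx":0,"ty":0,"tz":-0.003,"ax":0,"ay":0,"az":0,"grip":0},
  {"tx":0,"ty":0,"tz":-0.003,"ax":0,"ay":0,"az":0,"grip":0},
  {"tx":0,"ty":0,"tz":-0.003,"ax":0,"ay":0,"az":0,"grip":0},
  {"tx":0,"ty":0,"tz":-0.003,"ax":0,"ay":0,"az":0,"grip":0},
  {"tx":0,"ty":0,"tz":-0.003,"ax":0,"ay":0,"az":0,"grip":0},
  {"tx":0,"ty":0,"tz":-0.003,"ax":0,"ay":0,"az":0,"grip":0},
])

```text
time: 8.47
tcp_pos: [0.4758, 0.0814, 0.1759]
tcp_rot: [[-0.16, 0.987, 0.001], [0.987, 0.16, 0.001], [0.0, 0.001, -1.0]]
contact_force: [-5.9, 9.3, 11.8]
opening: 0.0
finger_force: 7.0
```

Request:
servo_tool([
  {"tx":0,"ty":0,"tz":0,"ax":0,"ay":0,"az":0,"grip":0},
  {"tx":0,"ty":0,"tz":0,"ax":0,"ay":0,"az":0,"grip":0},
  {"tx":0,"ty":0,"tz":0,"ax":0,"ay":0,"az":0,"grip":0},
  {"tx":0,"ty":0,"tz":0,"ax":0,"ay":0,"az":0,"grip":0},
  {"tx":0,"ty":0,"tz":0,"ax":0,"ay":0,"az":0,"grip":0},
  {"tx":0,"ty":0,"tz":0,"ax":0,"ay":0,"az":0,"grip":0},
])

```text
time: 8.97
tcp_pos: [0.4758, 0.0814, 0.1759]
tcp_rot: [[-0.16, 0.987, 0.001], [0.987, 0.16, 0.001], [0.0, 0.001, -1.0]]
contact_force: [-5.0, 8.8, 12.0]
opening: -0.0002
finger_force: 7.0
```

Run:
```python
from h import *
im,d=camera("top"); print(read_state()["contact_force"])
for r in silhouettes("top","choc_1")[:8]: print(round(r["conf"],2),r["bbox"],np.median(pts("top",d,r["mask"]),0).round(3))
cv2.imwrite("pics/t3.png",cv2.resize(im[170:240,190:320],(780,420),interpolation=cv2.INTER_CUBIC))
```

```text
[-4.76948432  9.17672083 12.35262106]
0.65 [225.9, 187.1, 52.0, 41.2] [ 0.489 -0.03   0.108]
0.47 [277.4, 196.5, 8.4, 7.6] [ 0.517 -0.096  0.03 ]
0.4 [245.7, 204.5, 3.2, 9.1] [ 0.483 -0.009  0.125]
0.27 [228.5, 197.9, 48.2, 12.4] [ 0.494 -0.032  0.139]
```

View pics/t3.png

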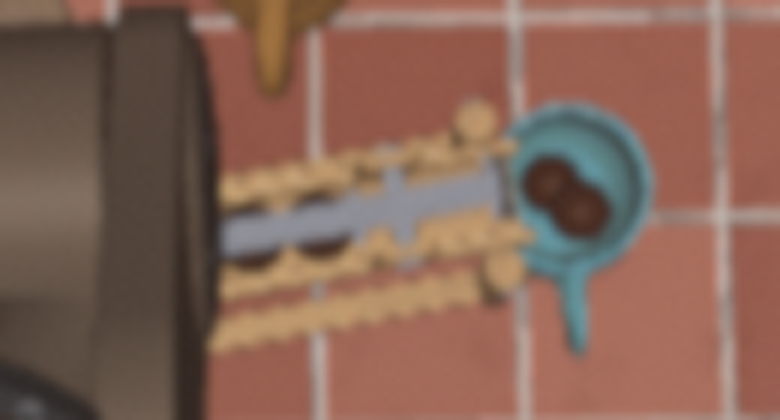

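The crop shows exactly two balls in the mug, at (550,180) and (580,208), and the rest held back. Letting the lever up along its arc, then rising clear.

Request:
servo_tool([
  {"tx":-0.01,"ty":0,"tz":-0.045,"ax":0,"ay":0,"az":0,"grip":0},
  {"tx":-0.027,"ty":0,"tz":-0.09,"ax":0,"ay":0,"az":0,"grip":0},
  {"tx":-0.048,"ty":0,"tz":-0.135,"ax":0,"ay":0,"az":0,"grip":0},
  {"tx":-0.075,"ty":0,"tz":-0.18,"ax":0,"ay":0,"az":0,"grip":0},
  {"tx":-0.1,"ty":0,"tz":-0.225,"ax":0,"ay":0,"az":0,"grip":0},
  {"tx":-0.1,"ty":0,"tz":-0.3,"ax":0,"ay":0,"az":0,"grip":0},
  {"tx":-0.1,"ty":0,"tz":-0.42,"ax":0,"ay":0,"az":0,"grip":0},
  {"tx":-0.1,"ty":0,"tz":-0.56,"ax":0,"ay":0,"az":0,"grip":0},
])

```text
time: 9.73
tcp_pos: [0.4792, 0.0557, 0.3154]
tcp_rot: [[-0.159, 0.987, -0.002], [0.987, 0.159, -0.001], [-0.001, -0.002, -1.0]]
contact_force: [0.6, -0.3, 0.0]
opening: -0.0003
finger_force: 0.0
```

Request:
servo_tool([
  {"tx":0,"ty":0,"tz":-0.1,"ax":0,"ay":0,"az":0,"grip":0},
  {"tx":0.15,"ty":0,"tz":-0.1,"ax":0,"ay":0,"az":0,"grip":0},
  {"tx":0.3,"ty":0,"tz":-0.1,"ax":0,"ay":0,"az":0,"grip":0},
  {"tx":0.45,"ty":0,"tz":-0.1,"ax":0,"ay":0,"az":0,"grip":0},
  {"tx":0.6,"ty":0,"tz":-0.1,"ax":0,"ay":0,"az":0,"grip":0},
  {"tx":0.6,"ty":0,"tz":-0.1,"ax":0,"ay":0,"az":0,"grip":0},
  {"tx":0.6,"ty":0,"tz":-0.1,"ax":0,"ay":0,"az":0,"grip":0},
  {"tx":0.6,"ty":0,"tz":-0.1,"ax":0,"ay":0,"az":0,"grip":0},
])

```text
time: 10.4
tcp_pos: [0.4558, 0.2039, 0.3398]
tcp_rot: [[-0.161, 0.987, 0.001], [0.987, 0.161, -0.001], [-0.001, 0.001, -1.0]]
contact_force: [-0.7, 0.2, -0.1]
opening: 0.0
finger_force: 0.0
```

Run:
```python
from h import *
s=read_state(); print(s["time"],s["tcp_pos"],s["contact_force"],abs(np.array(s["joint_velocities"])).max())
im,d=camera("top"); im2,d2=camera("scene")
Y=pts("scene",d2,d2>0); m=(abs(Y[:,0]-.48)<.06)&(abs(Y[:,1]-.05)<.07)&(Y[:,2]>.203)&(Y[:,2]<.222); print("plate",m.sum(),Y[m].mean(0).round(4))
o=np.zeros((600,700,3),np.uint8); o[:280]=cv2.resize(im[145:265,170:380],(700,280)); o[280:]=cv2.resize(im2[140:300,160:360],(700,320)); cv2.imwrite("pics/f.png",o)
for q in("glass_cup","milk_jug","coffee_jar"):
    r=silhouettes("top",q)
    if r: print(q,r[0]["bbox"])
```

```text
10.4 [0.45581338 0.20388972 0.33981586] [-0.71240083  0.18731834 -0.05924342] 1.5291159959468965
plate 235 [0.4778 0.0598 0.2125]
glass_cup [213.2, 244.8, 21.1, 24.2]
milk_jug [224.3, 149.1, 27.2, 34.9]
coffee_jar [170.4, 159.5, 35.0, 32.1]
```

View pics/f.png

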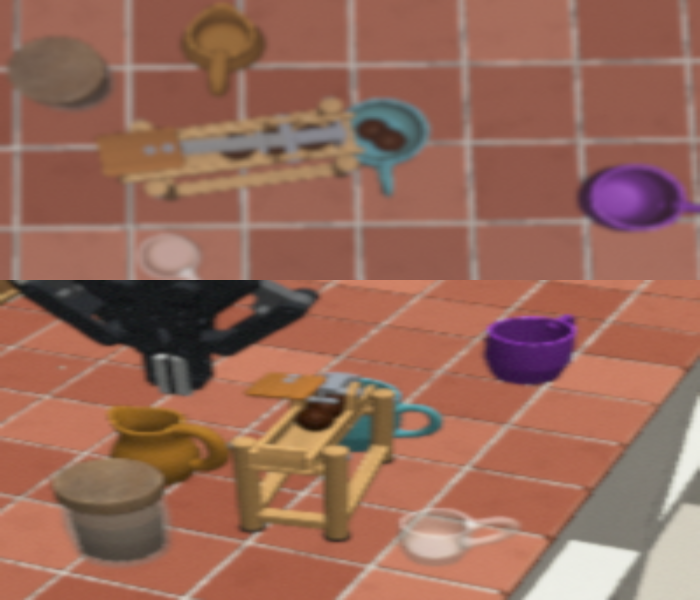

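The lever is back up (plate at 0.2125 m), two balls are in the mug against the legs at (385,130), the others are unmoved, and the arm is clear.

```bash
python3 -c "
from station import *
print(close_job())"
```

```text
the job is handed in; nothing more can be done
None
```

Job handed in at about 10.5 s: the teal mug stands against both front legs with two chocolates in it, the lever is back up, and the jug, jar and cup were not touched.

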